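# Swing the polishing hood's guard to its stop and hold it at 40 degrees

### The arm

A 6-joint arm with a two-finger parallel gripper is mounted at the origin on the work surface. World frame = base frame: x ahead of the robot, y to its left, z up, the work surface at z = 0. Lengths are in mm, angles in rad, forces in N, time in s.
With the tool pointing down it reaches from about 400 to 925 mm from the base axis. Payload 12.5 kg.
Tool frame: the origin (TCP) lies midway between the tips of the shut fingers; the grasp point (between the pads) lies 19 mm behind it; z points along the fingers, y is the line along which they close (so a half turn about z gives the same grasp; the last joint's range is limited). The gripper opens to 95 mm and grips with 3 to 60 N. Pads are 20 mm wide; open, the fingers measure 119 mm over their backs; the gripper's body (75 mm by 180 mm) begins 59 mm behind the grasp point.
Start: joints at [-1.261, 0.491, 1.559, -0, 1.092, -0.106], TCP at [252.475, -571.754, 214.661] pointing down, gripper open.
Joint ranges: [-3.1, 3.1], [-0.84, 2.19], [0.05, 2.79], [-1.13, 4.28], [0.06, 2.93], [-2.69, 2.69]. Speed limits (rad/s): [2.22, 2.22, 2.79, 3.14, 3.14, 3.14].

### API

Orientations are given as [roll, pitch, yaw] about the fixed x, y, z axes, in that order (R = Rz(yaw) Ry(pitch) Rx(roll)).
In Python, from cell import env gives the robot as it stands.
- The arm moves only by the tool carry_out, never from a script. Its argument "series" is a list of rows, each a list of 4 numbers: the shift along the world's x, y, z normalised to -1 to 1, where 1 is 5 cm, then the turn about the world's z normalised to -1 to 1, where 1 is 6 degrees. In form: [[x, y, z, turn], ...]. A call has exactly 5 rows; each row shifts and turns the commanded pose from where the row before left it; what a row does not reach is not made up. A row lasts 1/10 s, in which the tool goes at most 50 mm and 8.59 degrees, less where a joint would pass 70% of its speed; a pose out of reach is approached as far as the arm can. A call with a number of a shift or a turn outside -1 to 1 is refused whole. A call with a gripper value outside its range is refused whole. "fingers" is the closure, from -1 (fully open) to 1 (shut), set as the call begins (left out, the last holds). The fingers move at their own pace and stop on an object; the grip force is fixed at half the most. Time passes only in rows, so rows that do not move let the fingers close, or fill a call up. It gives the time, the measured TCP pose, the force, the opening and the grip force at its end, in the units of the state.
- env.state(): the state, without advancing time (a new reading comes with each control period).
- env.read_camera(name): name is "scene" or "side" or "wrist"; returns the picture (480x640x3 uint8, red, green, blue); there is no depth.
- env.calibration(name): a dict with "K" (3x3 intrinsics, pixels), "pose" (4x4, takes a point from camera to world coordinates). Camera axes: x right, y down, z forward; pixel columns grow to the right and rows downward; lengths in mm; the calibration is good to about 2 mm. A picture is of the moment at which its call begins: read the wrist's pose just before it. calibration takes no time and is no camera call; for the wrist camera it gives the pose at the moment of the call.
- env.job_done(): hands the job in; it is judged then, once.
Trained networks look in the newest picture that a camera, given by its name, has taken for a name from the list of things; names that differ only in an ending like _2 or _b are one class to them, and where a whole thing is asked for, a point or a joint stands for the part that bears it (a point fixed in the world has none). Each returns a list of dicts, best first, with "conf" (0 to 1); they miss things now and then, are a little off and sometimes report something else, mostly with a low value. They report only what shows in the picture. A call takes as long as a camera call.
- env.look_for(camera, label): "position" ([row, column] as shares, 0 to 1, of the picture: columns of its width, rows of its height, amid what is visible of it).
The state is a dict: "t": time; "joints": joint angles; "qvel": joint speeds; "tau": joint torques, N m; "eef_pos": TCP position; "tcp_rot": TCP orientation; "ft_force": force on the tool from outside, world axes, zero at the start; "moment": the same for the moment, N m; "opening": opening from 0.0 (shut) to 1.0 (fully open); "grip_force": force on a finger pad.
Only numpy, scipy, OpenCV 4.12 (cv2) and the standard library are available. Lean on these libraries where they do the work, as an engineer would, in place of code of your own. Each camera call takes 0.05 s, during which the arm holds its last target. There are 200 camera calls.

### The job

The clamp knobs of the polishing hood in front of you are loose, so its flat top guard falls shut by itself: take the guard by its handle bar, swing it gently all the way up to its upper stop to see that it moves freely, then ease it back down (never letting it drop) to 40 degrees open, measured from its closed, level position. Finish while still holding the bar so that the guard stays at 40 degrees for me to tighten the knobs; do not let go of it. Leave the loose things lying around the hood where they are.

Things in the scene. Friction and masses are not known exactly. Their poses are not given: they have to be found in the camera images.
- hood: Dark steel bench hood around a polishing wheel, fixed; base 270 x 240 mm, 145 mm high. Origin at bench level, mid-width. -x is its open front (faces the robot, yaw varies), z up, +y to the blue motor (92 mm diameter, up to 130 mm high, y = +135 to +297 mm). A closed drum is at the back (+x); two rubber-tipped stop posts on it rise to 202 mm.
- guard_angle (a joint): Guard's opening angle, rad: 0 closed (level), grows as the front edge rises, 1.222 (70 degrees) at the rigid upper stop; 40 degrees is 0.698. Turns freely, slight friction; gravity closes it from every angle. Weighs 0.35 to 0.7 kg with its bar (under 4 N at the bar lifts it). Gentle means under 0.8 rad/s when meeting the stop, and closing slower than 1.5 rad/s.
- guard_hinge (a point): Middle of the hinge axis, at the guard's rear edge: 50 mm along +x of the hood's origin, 145 mm above the bench. The axis is the hood's y. Frame turns with the guard (-x towards its front edge, z normal to its upper face). The guard is an aluminium plate, 135 mm from hinge to front edge, 236 mm wide, 4 mm thick, level with the axis.
- bar_middle (a point): Middle of the handle bar: round steel, 12 mm diameter, 130 mm long along the hood's y, 45 mm clear ahead of the plate's front edge on brackets at its two ends. In the guard's frame 180 mm before the hinge axis (-x) and 15 mm above it (+z); 160 mm above the bench when closed. Pinched from above, it can turn between the fingers.
- guard: The whole moving guard, plate and handle bar; its origin and axes are those of guard_hinge.
- spare_wheel: Loose spare buffing wheel lying flat, cork-brown, 100 mm diameter, 12 mm thick with a hub to 18 mm; origin under its centre. Leave alone.
- compound_bar: Loose brown bar of polishing compound, 110 x 40 x 30 mm, origin under its centre, long along its x. Leave alone.
- case_ring: Loose steel watch-case ring lying flat, 42 mm outside diameter, 9 mm high, origin under its centre. Leave alone.

How it is judged (in metres and radians):
On the way, in this order (a step that is already met when the one before it is completed fails the run):
1. the fingers hold the guard up at its upper stop (value of joint guard_angle above 1.16 rad and contact force between the fingers and guard above 0.5 N), for 0.2 s.
2. the fingers hold the guard still at 40 degrees, give or take 5 (value of joint guard_angle between 0.611 and 0.785 rad and velocity of joint guard_angle between -0.1 and 0.1 rad/s and contact force between the fingers and guard above 0.5 N), for 0.3 s.
At the end, for the whole second after the job is handed in: The gripper's fingers hold the guard (over 0.5 N) and the guard stands still (under 0.1 rad/s) at 40 degrees open, give or take 5 degrees, after having been up at its 70-degree stop (within 3.5 degrees); the three loose things are within 30 mm of where they lay (all of step 2 and distance of each of spare_wheel, compound_bar, case_ring from where it was at the start of the episode below 0.03 m); the arm keeps its last pose, push and grip.
It fails at once if the guard is banged into its upper stop (over 0.8 rad/s in the last 5 degrees) (value of joint guard_angle above 1.13 rad and velocity of joint guard_angle above 0.8 rad/s).
It fails at once if the guard is let drop (closing faster than 1.5 rad/s) (velocity of joint guard_angle below -1.5 rad/s).
It fails at once if the spare wheel is pushed more than 30 mm away (distance of spare_wheel from where it was at the start of the episode above 0.03 m).
It fails at once if the compound bar is pushed more than 30 mm away (distance of compound_bar from where it was at the start of the episode above 0.03 m).
It fails at once if the case ring is pushed more than 30 mm away (distance of case_ring from where it was at the start of the episode above 0.03 m).
It also fails if it takes over 45 s, if anything falls off the work surface, if the arm or the gripper's body presses on something with over 40 N, if the wrist force passes 120 N, or if a joint passes its speed limit or range.

## Working session

There is one attempt and no reset: what is moved stays moved. The work goes in short steps, Python scripts to look and compute and a tool call to move; the robot and the scene stay as the last step left them, time stands still between calls to the robot, and variables do not carry over. Pictures are saved under pics/ and viewed, at most 10 in all, crops included, and the job is handed in when it is done.

Besides the shell and the picture viewer there is one more tool, called after "Emit:" by a JSON object that holds its "fn" and its "kwargs", one argument or row to a line. carry_out: Moves the arm, as the interface text tells. Its arguments: {"type":"object","properties":{"series":{"type":"array","items":{"type":"array","items":{"type":"number","minimum":-1,"maximum":1}}},"fingers":{"type":"number"}},"required":["series"]}

```bash
mkdir -p pics
python3 - <<'E'
from cell import env
import cv2
for c in("scene","side"):
    im=env.read_camera(c); cv2.imwrite(f"pics/{c}0.png",im[...,::-1])
    k=env.calibration(c); print(c,k["K"].tolist() if hasattr(k["K"],'tolist') else k["K"],[[round(float(v),3) for v in r] for r in k["pose"]])
    for l in("hood","bar_middle","guard_hinge","guard","spare_wheel","compound_bar","case_ring"):
        print(l,[( [round(float(p*s)) for p,s in zip(d["position"],(480,640))],round(d["conf"],2)) for d in env.look_for(c,l)][:3])
print(env.state())
E
```

```text
scene [[511.3869724059371, 0.0, 320.1760135323449], [0.0, 511.3869724059371, 235.21913437578274], [0.0, 0.0, 1.0]] [[0.762, 0.464, -0.452, 969.19], [0.647, -0.554, 0.523, -512.473], [-0.007, -0.691, -0.723, 801.346], [0.0, 0.0, 0.0, 1.0]]
hood [([269, 387], 0.95)]
bar_middle [([230, 351], 0.85)]
guard_hinge [([232, 353], 0.88)]
guard [([233, 350], 0.97)]
spare_wheel [([341, 222], 0.85), ([195, 334], 0.59)]
compound_bar [([194, 338], 0.63)]
case_ring [([261, 247], 0.7), ([229, 349], 0.22)]
side [[539.9321238166358, 0.0, 319.83278306705836], [0.0, 539.9321238166358, 238.6098538177749], [0.0, 0.0, 1.0]] [[-0.994, -0.063, 0.084, 440.046], [-0.105, 0.649, -0.754, 641.281], [-0.007, -0.758, -0.652, 719.87], [0.0, 0.0, 0.0, 1.0]]
hood [([311, 234], 0.67)]
bar_middle [([266, 261], 0.97)]
guard_hinge [([264, 260], 0.82)]
guard [([261, 260], 0.95)]
spare_wheel [([217, 339], 0.69)]
compound_bar [([398, 363], 0.84)]
case_ring [([275, 383], 0.53)]
{'t': 0.8, 'joints': array([-1.26060955e+00,  4.90905612e-01,  1.55889788e+00,  9.93742282e-07,
        1.09167837e+00, -1.05588130e-01]), 'qvel': array([-0.00032507, -0.00042615,  0.00049716, -0.00017143,  0.00043304,
       -0.00072908]), 'tau': array([-2.93776364e-03, -6.12432432e+01, -2.58423936e+01,  6.93359761e-02,
        4.45384823e-02, -1.12993629e-05]), 'eef_pos': array([ 252.47213885, -571.76340647,  214.65818771]), 'tcp_rot': array([3.14148238e+00, 1.08003363e-05, 4.15774448e-01]), 'ft_force': array([ 1.18996226,  0.67494684, -1.16616965]), 'moment': array([0.01985679, 0.00831196, 0.02723565]), 'grip_force': 0.0, 'opening': 0.9995112906303947}
```

View pics/scene0.png

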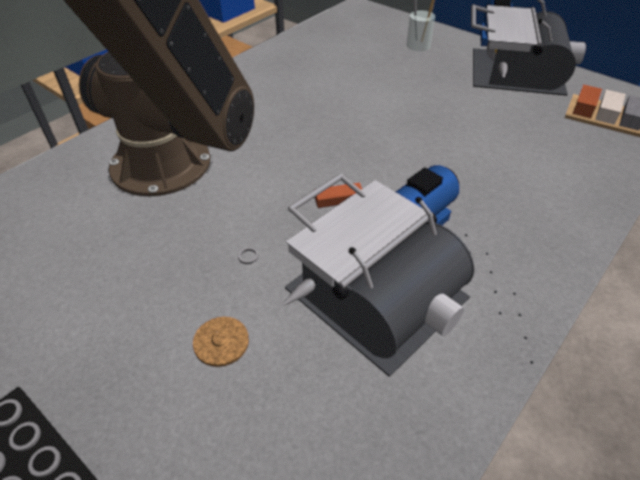

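View pics/side0.png

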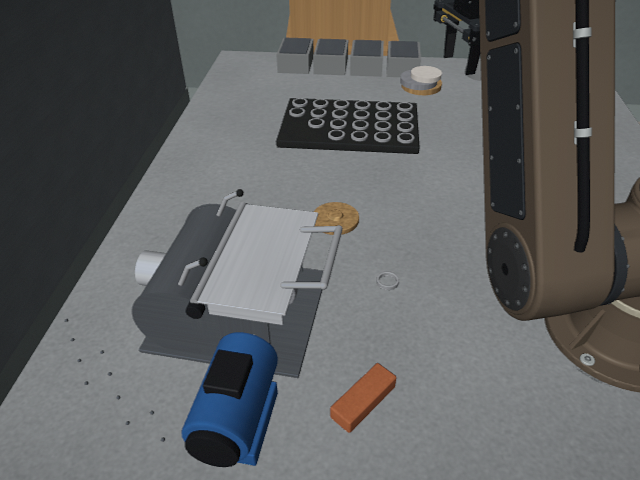

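The scene view shows the bar's ends at about (291,208) and (343,178). The side view shows them at (339,230) and (326,286). The networks' compound bar in "side" (363,398) and wheel in "scene" (222,341) agree with the pictures.

```bash
cat > h.py <<'E'
from cell import env
import numpy as np, cv2
def ray(c,u,v):
    k=env.calibration(c);P=np.array(k["pose"]);d=P[:3,:3]@np.linalg.inv(k["K"])@[u,v,1];return P[:3,3],d
def plane(c,u,v,z):
    o,d=ray(c,u,v);return o+d*(z-o[2])/d[2]
def proj(c,p):
    k=env.calibration(c);P=np.array(k["pose"]);q=np.array(k["K"])@P[:3,:3].T@(np.array(p)-P[:3,3]);return q[:2]/q[2]
def tri(a,b):
    rs=[ray(*a),ray(*b)];A=0;B=0
    for o,d in rs:
        d=d/np.linalg.norm(d);M=np.eye(3)-np.outer(d,d);A=A+M;B=B+M@o
    return np.linalg.solve(A,B)
E
python3 - <<'E'
from h import *
np.set_printoptions(precision=1,suppress=True)
print("right end",tri(("scene",291,208),("side",339,230)),plane("side",339,230,160),plane("scene",291,208,160))
print("left end",tri(("scene",343,178),("side",326,286)),plane("side",326,286,160),plane("scene",343,178,160))
for n,u,v,z in(("plate rr",244,205,147),("plate rl",204,303,147),("plate fr",317,212,147),("comp",363,398,15),("ring",388,281,5),("wheel",339,217,9)): print(n,plane("side",u,v,z))
for s,c in (("scene",(230,140,480,240)),("side",(190,180,440,320))):
    im=cv2.imread(f"pics/{s}0.png")[c[1]:c[3],c[0]:c[2]]; cv2.imwrite(f"pics/{s}c.png",cv2.resize(im,None,fx=3.2,fy=3.2,interpolation=cv2.INTER_CUBIC))
E
```

```text
right end [483.3 -29.9 160.4] [483.6 -30.2 160. ] [482.8 -29.7 160. ]
left end [496.5  98.9 158.3] [492.4  97.6 160. ] [502.7  97.8 160. ]
plate rr [656.1 -98.2 147. ]
plate rl [664.3 135.7 147. ]
plate fr [526.2 -90.5 147. ]
comp [428.9 182.5  15. ]
ring [393.5 -77.1   5. ]
wheel [ 498.7 -254.2    9. ]
```

View pics/sidec.png

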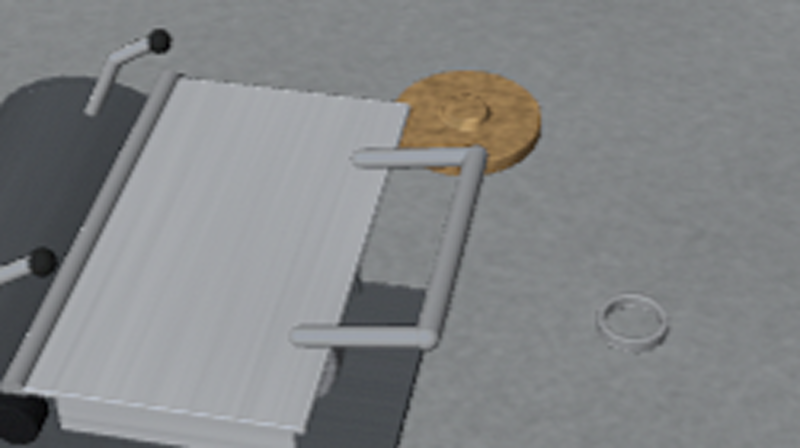

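The side crop shows the bar clearly, with its ends at crop (475,158) and (430,337). I'll fit the hood's pose to the guard's known geometry.

Run:
```python
from h import *
from scipy.optimize import least_squares
np.set_printoptions(precision=1,suppress=True)
G={"br":(-180,-65,15),"bl":(-180,65,15),"fr":(-135,-118,2),"fl":(-135,118,2),"rl":(0,118,2),"rr":(0,-118,2)}
c=lambda u,v:(190+u/3.2,180+v/3.2)
O=[("side","br",c(476,157)),("side","bl",c(430,338)),("side","fr",c(409,103)),("side","fl",c(305,432)),
("scene","br",(291,208)),("scene","bl",(343,178)),("scene","fl",(378,182)),("scene","fr",(288,243))]
def W(p,g): x,y,t=p;C,S=np.cos(t),np.sin(t);return [x+C*g[0]-S*g[1],y+S*g[0]+C*g[1],145+g[2]]
f=lambda p:np.concatenate([proj(a,W(p,G[k]))-uv for a,k,uv in O])
r=least_squares(f,[660,20,-.05],x_scale=[10,10,.1],loss="soft_l1")
p=r.x;print(p[:2],"yaw",round(p[2],4));print(f(p).reshape(-1,2))
print("bar",W(p,(-180,0,15)))
```

```text
[670.1  17. ] yaw -0.0886
[[-0.6  0.2]
 [-1.2  0.2]
 [-0.4  0.5]
 [-0.8 -0.2]
 [ 0.1  1.2]
 [-2.5 -1.3]
 [-2.6 -2.1]
 [-1.6 -1.2]]
bar [np.float64(490.7906194465811), np.float64(32.88189796142392), 160]
```

Emit:
{"fn": "carry_out", "kwargs": {
  "series": [
    [0.32, 0.8, 0.08, 0.68],
    [0.32, 0.8, 0.08, 0.68],
    [0.32, 0.8, 0.08, 0.68],
    [0.32, 0.8, 0.08, 0.68],
    [0.32, 0.8, 0.08, 0.68]
  ],
  "fingers": 0.1
}}

```text
t: 1.3
eef_pos: [332.8, -370.1, 234.9]
tcp_rot: [3.141, -0.0, 0.774]
ft_force: [0.4, -0.6, 1.0]
opening: 0.636
grip_force: 0.0
```

Emit:
{"fn": "carry_out", "kwargs": {
  "series": [
    [0.32, 0.8, 0.05, 0.68],
    [0.32, 0.8, 0.05, 0.68],
    [0.32, 0.8, 0.05, 0.68],
    [0.32, 0.8, 0.05, 0.68],
    [0.32, 0.8, 0.05, 0.68]
  ]
}}

```text
t: 1.8
eef_pos: [412.8, -170.1, 247.5]
tcp_rot: [3.141, 0.0, 1.131]
ft_force: [0.9, -0.2, 0.1]
opening: 0.446
grip_force: 0.0
```

Emit:
{"fn": "carry_out", "kwargs": {
  "series": [
    [0.32, 0.8, 0, 0.68],
    [0.32, 0.8, 0, 0.68],
    [0.32, 0.8, 0, 0.68],
    [0.32, 0.8, 0, 0.66],
    [0.2, 0.8, 0, 0.6]
  ]
}}

```text
t: 2.3
eef_pos: [487.2, 30.1, 247.4]
tcp_rot: [3.141, 0.0, 1.476]
ft_force: [1.1, -0.9, -0.6]
opening: 0.448
grip_force: 0.0
```

Run:
```python
from h import *
np.set_printoptions(precision=3,suppress=True)
env.read_camera("side")
s=env.state();print(s["t"],s["eef_pos"],s["tcp_rot"],s["opening"],s["ft_force"])
k=env.calibration("wrist");im=env.read_camera("wrist");cv2.imwrite("pics/w1.png",im[...,::-1])
for l in (-65,0,65):
    C,S=np.cos(-.0886),np.sin(-.0886);print(proj("wrist",[490.8-S*l,32.9+C*l,160]))
```

```text
2.35 [487.762  34.164 247.323] [ 3.141 -0.002  1.482] 0.44925526771553514 [-2.664  2.412 -0.617]
[322.541 323.188]
[322.612 236.779]
[322.695 137.222]
```

View pics/w1.png

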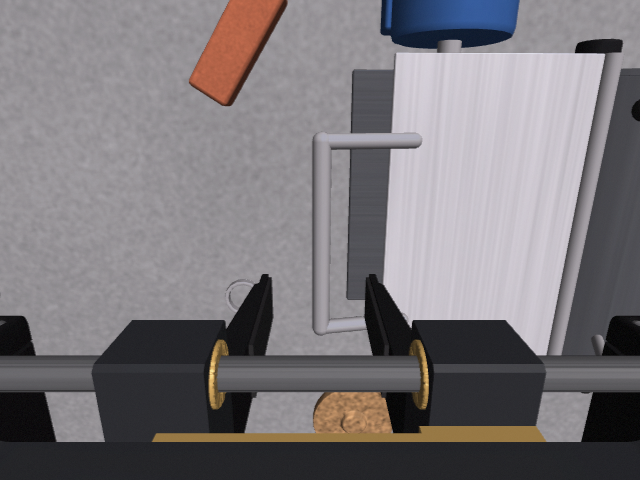

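The wrist view shows the bar at column 321, rows 140 to 326, exactly as predicted, so the pose fit holds. Next is the descent.

Emit:
{"fn": "carry_out", "kwargs": {
  "series": [
    [0, 0, -0.2, 0],
    [0, 0, -0.3, 0],
    [0, 0, -0.3, 0],
    [0, 0, -0.2, 0],
    [0, 0, 0, 0]
  ]
}}

```text
t: 2.9
eef_pos: [485.8, 27.3, 195.8]
tcp_rot: [-3.139, 0.0, 1.472]
ft_force: [0.6, 0.4, 0.2]
opening: 0.452
grip_force: 0.0
```

Emit:
{"fn": "carry_out", "kwargs": {
  "series": [
    [0.09, 0.09, -0.2, 0.1],
    [0, 0, -0.3, 0],
    [0, 0, -0.3, 0],
    [0, 0, -0.26, 0],
    [0, 0, 0, 0]
  ]
}}

```text
t: 3.4
eef_pos: [490.7, 32.8, 142.9]
tcp_rot: [-3.14, 0.0, 1.484]
ft_force: [0.2, 0.4, 0.0]
opening: 0.447
grip_force: 0.0
```

Emit:
{"fn": "carry_out", "kwargs": {
  "series": [
    [0, 0, 0, 0],
    [0, 0, 0, 0],
    [0, 0, 0, 0],
    [0, 0, 0, 0],
    [0, 0, 0, 0]
  ],
  "fingers": 1
}}

```text
t: 3.9
eef_pos: [489.4, 32.9, 144.4]
tcp_rot: [-3.138, 0.0, 1.484]
ft_force: [-10.5, -0.4, 6.6]
opening: 0.119
grip_force: 30.0
```

Run:
```python
from h import *
im=env.read_camera("side");s=env.state();print(s["t"],s["eef_pos"],s["opening"],s["grip_force"],s["ft_force"],s["moment"])
cv2.imwrite("pics/s2.png",cv2.resize(im[140:380,160:480,::-1],None,fx=2.4,fy=2.4))
```

```text
3.95 [489.38860096  32.92047049 144.35497291] 0.1181447399355758 29.997403621673584 [-7.878841   -0.35797306  7.42743365] [ 0.01234689  1.48498767 -0.07048769]
```

View pics/s2.png

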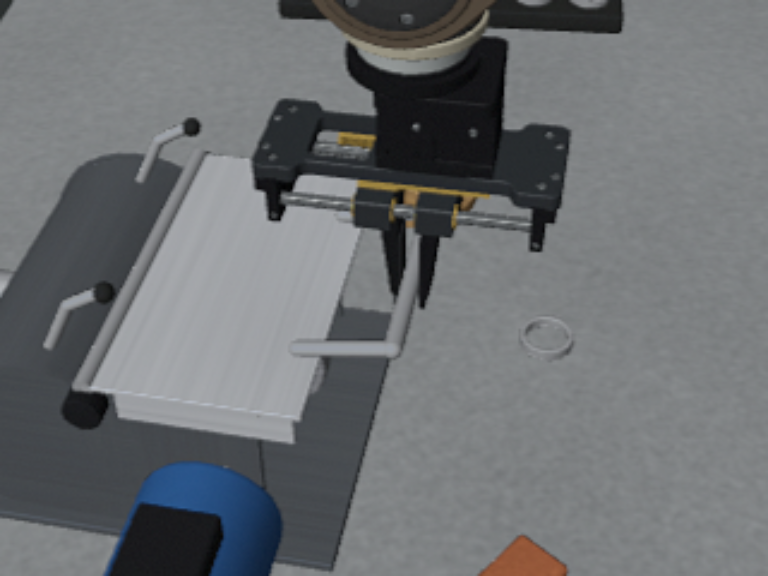

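The side view shows the fingers pinched on the bar near its middle, at crop (410,270), with 30 N grip and an opening of about 12 mm. Next I'll work out the arc rows.

Run:
```python
import numpy as np
C,S=np.cos(-.0886),np.sin(-.0886)
def p(t): x=-180*np.cos(t)+15*np.sin(t);return np.array([C*x,S*x,180*np.sin(t)+15*np.cos(t)])
K=[0,.2,.4,.6,.8,1.0,1.1,1.18,1.24,1.222,1.1,.95,.8,.698]
for a,b in zip(K,K[1:]): print(a,b,((p(b)-p(a))/5/50).round(3),(p(b)-p(0)).round(1))
```

```text
0 0.2 [ 0.026 -0.002  0.142] [ 6.5 -0.6 35.5]
0.2 0.4 [ 0.054 -0.005  0.134] [20.  -1.8 68.9]
0.4 0.6 [ 0.079 -0.007  0.12 ] [39.8 -3.5 99. ]
0.6 0.8 [ 0.101 -0.009  0.102] [ 65.1  -5.8 124.6]
0.8 1.0 [ 0.12  -0.011  0.08 ] [ 95.   -8.4 144.6]
1.0 1.1 [ 0.065 -0.006  0.031] [111.3  -9.9 152.2]
1.1 1.18 [ 0.054 -0.005  0.02 ] [124.8 -11.1 157.1]
1.18 1.24 [ 0.042 -0.004  0.012] [135.2 -12.  160.1]
1.24 1.222 [-0.013  0.001 -0.003] [132.1 -11.7 159.3]
1.222 1.1 [-0.083  0.007 -0.028] [111.3  -9.9 152.2]
1.1 0.95 [-0.097  0.009 -0.048] [ 87.2  -7.7 140.1]
0.95 0.8 [-0.088  0.008 -0.062] [ 65.1  -5.8 124.6]
0.8 0.698 [-0.054  0.005 -0.05 ] [ 51.5  -4.6 112.2]
```

Emit:
{"fn": "carry_out", "kwargs": {
  "series": [
    [0.0, -0.002, 0.14, 0],
    [0.01, -0.002, 0.142, 0],
    [0.026, -0.002, 0.142, 0],
    [0.034, -0.003, 0.142, 0],
    [0.04, -0.003, 0.142, 0]
  ]
}}

```text
t: 4.45
eef_pos: [495.7, 32.2, 180.0]
tcp_rot: [-3.14, 0.0, 1.484]
ft_force: [-5.9, 0.5, -3.1]
opening: 0.119
grip_force: 30.0
```

Emit:
{"fn": "carry_out", "kwargs": {
  "series": [
    [0.044, -0.005, 0.138, 0],
    [0.05, -0.005, 0.136, 0],
    [0.054, -0.005, 0.134, 0],
    [0.058, -0.005, 0.132, 0],
    [0.064, -0.005, 0.13, 0]
  ]
}}

```text
t: 4.95
eef_pos: [508.4, 31.1, 213.6]
tcp_rot: [-3.138, 0.0, 1.484]
ft_force: [-10.8, 1.4, 2.1]
opening: 0.115
grip_force: 30.0
```

Emit:
{"fn": "carry_out", "kwargs": {
  "series": [
    [0.064, -0.007, 0.126, 0],
    [0.07, -0.007, 0.123, 0],
    [0.077, -0.007, 0.12, 0],
    [0.083, -0.007, 0.117, 0],
    [0.088, -0.007, 0.114, 0]
  ]
}}

```text
t: 5.45
eef_pos: [527.0, 29.3, 244.0]
tcp_rot: [-3.137, 0.0, 1.484]
ft_force: [-14.7, 2.0, 7.5]
opening: 0.115
grip_force: 30.0
```

Emit:
{"fn": "carry_out", "kwargs": {
  "series": [
    [0.093, -0.009, 0.109, 0],
    [0.097, -0.009, 0.106, 0],
    [0.101, -0.009, 0.102, 0],
    [0.105, -0.009, 0.098, 0],
    [0.109, -0.009, 0.095, 0]
  ]
}}

```text
t: 5.95
eef_pos: [552.1, 27.0, 270.8]
tcp_rot: [-3.138, 0.001, 1.484]
ft_force: [-16.7, 0.3, 14.8]
opening: 0.116
grip_force: 30.0
```

Emit:
{"fn": "carry_out", "kwargs": {
  "series": [
    [0.113, -0.011, 0.089, 0],
    [0.117, -0.011, 0.085, 0],
    [0.12, -0.011, 0.08, 0],
    [0.123, -0.011, 0.076, 0],
    [0.125, -0.011, 0.07, 0]
  ]
}}

```text
t: 6.45
eef_pos: [583.9, 24.0, 291.3]
tcp_rot: [3.14, 0.0, 1.484]
ft_force: [-8.0, -0.4, 9.1]
opening: 0.119
grip_force: 30.0
```

Emit:
{"fn": "carry_out", "kwargs": {
  "series": [
    [0.08, -0.006, 0.04, 0],
    [0.065, -0.006, 0.033, 0],
    [0.062, -0.006, 0.031, 0],
    [0.06, -0.006, 0.029, 0],
    [0.06, -0.006, 0.027, 0]
  ]
}}

```text
t: 6.95
eef_pos: [600.6, 22.4, 298.7]
tcp_rot: [3.14, 0.0, 1.484]
ft_force: [-3.7, 0.1, 3.6]
opening: 0.116
grip_force: 30.0
```

Emit:
{"fn": "carry_out", "kwargs": {
  "series": [
    [0.055, -0.005, 0.024, 0],
    [0.055, -0.005, 0.022, 0],
    [0.054, -0.005, 0.02, 0],
    [0.053, -0.005, 0.018, 0],
    [0.053, -0.005, 0.016, 0]
  ]
}}

```text
t: 7.45
eef_pos: [614.3, 21.1, 303.2]
tcp_rot: [3.14, 0.0, 1.484]
ft_force: [-4.2, -0.6, 6.5]
opening: 0.12
grip_force: 30.0
```

Emit:
{"fn": "carry_out", "kwargs": {
  "series": [
    [0.042, -0.004, 0.014, 0],
    [0.042, -0.004, 0.012, 0],
    [0.042, -0.004, 0.012, 0],
    [0.02, -0.002, 0.006, 0],
    [0, 0, 0, 0]
  ]
}}

```text
t: 7.95
eef_pos: [621.4, 20.5, 305.1]
tcp_rot: [3.141, 0.0, 1.484]
ft_force: [-5.5, -0.5, 6.4]
opening: 0.116
grip_force: 30.0
```

Emit:
{"fn": "carry_out", "kwargs": {
  "series": [
    [0.03, -0.003, 0.005, 0],
    [0.03, -0.003, 0.005, 0],
    [0, 0, 0, 0],
    [0, 0, 0, 0],
    [0, 0, 0, 0]
  ]
}}

```text
t: 8.45
eef_pos: [621.4, 20.5, 305.1]
tcp_rot: [-3.135, 0.001, 1.484]
ft_force: [-21.2, 0.7, 8.8]
opening: 0.118
grip_force: 30.0
```

Run:
```python
from h import *
im=env.read_camera("side");s=env.state();print(s["t"],s["eef_pos"],s["opening"],s["grip_force"],s["ft_force"],s["moment"])
cv2.imwrite("pics/s3.png",cv2.resize(im[100:340,140:460,::-1],None,fx=2.4,fy=2.4))
```

```text
8.5 [621.42889574  20.50549809 305.08258423] 0.11985648147474423 29.995999038219452 [-21.15310259  -0.24812623   8.86935076] [ 0.0402945   3.99292027 -0.06216984]
```

View pics/s3.png

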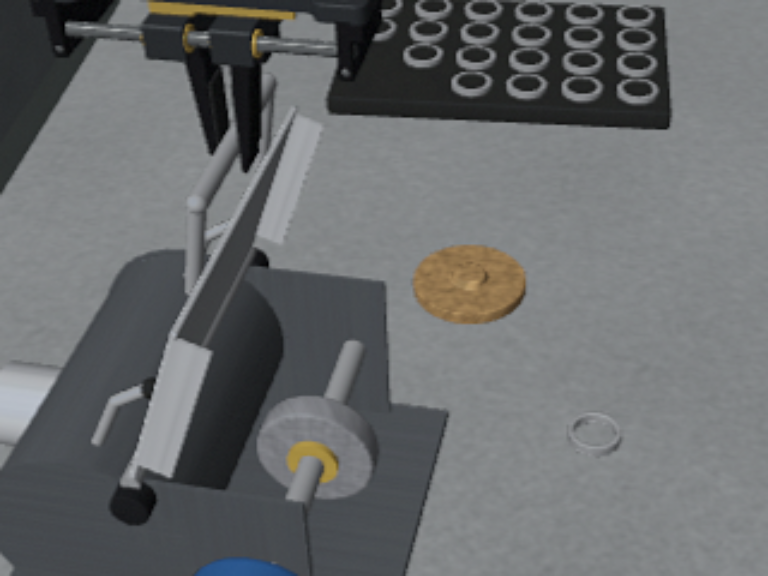

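The side view shows the guard standing steep at its stop with the fingers on the bar, at crop (235,150). Pushing 3 mm further only raised the force, so it is at the stop. I'm easing it down now.

Emit:
{"fn": "carry_out", "kwargs": {
  "series": [
    [-0.06, 0.005, -0.01, 0],
    [-0.07, 0.006, -0.018, 0],
    [-0.08, 0.007, -0.025, 0],
    [-0.083, 0.007, -0.03, 0],
    [-0.09, 0.008, -0.034, 0]
  ]
}}

```text
t: 9.0
eef_pos: [605.9, 21.9, 300.0]
tcp_rot: [3.138, -0.0, 1.484]
ft_force: [0.4, -0.1, 2.8]
opening: 0.117
grip_force: 30.0
```

Emit:
{"fn": "carry_out", "kwargs": {
  "series": [
    [-0.098, 0.009, -0.041, 0],
    [-0.098, 0.009, -0.045, 0],
    [-0.097, 0.009, -0.048, 0],
    [-0.096, 0.009, -0.051, 0],
    [-0.094, 0.008, -0.054, 0]
  ]
}}

```text
t: 9.5
eef_pos: [581.5, 24.2, 287.8]
tcp_rot: [3.139, -0.0, 1.484]
ft_force: [-3.8, 1.6, 6.5]
opening: 0.122
grip_force: 30.0
```

Emit:
{"fn": "carry_out", "kwargs": {
  "series": [
    [-0.092, 0.008, -0.057, 0],
    [-0.09, 0.008, -0.06, 0],
    [-0.088, 0.008, -0.062, 0],
    [-0.086, 0.008, -0.064, 0],
    [-0.08, 0.008, -0.064, 0]
  ]
}}

```text
t: 10.0
eef_pos: [559.3, 26.3, 272.3]
tcp_rot: [3.14, -0.0, 1.484]
ft_force: [-7.3, 0.3, 7.9]
opening: 0.117
grip_force: 30.0
```

Emit:
{"fn": "carry_out", "kwargs": {
  "series": [
    [-0.1, 0.009, -0.074, 0],
    [-0.08, 0.007, -0.063, 0],
    [-0.08, 0.007, -0.065, 0],
    [-0.06, 0.004, -0.05, 0],
    [-0.04, 0.003, -0.035, 0]
  ]
}}

```text
t: 10.5
eef_pos: [541.4, 27.9, 256.4]
tcp_rot: [3.141, -0.0, 1.484]
ft_force: [0.4, 4.0, -2.1]
opening: 0.121
grip_force: 30.0
```

Emit:
{"fn": "carry_out", "kwargs": {
  "series": [
    [0, 0, 0, 0],
    [0, 0, 0, 0],
    [0, 0, 0, 0],
    [0, 0, 0, 0],
    [0, 0, 0, 0]
  ]
}}

```text
t: 11.0
eef_pos: [541.6, 27.9, 256.6]
tcp_rot: [3.141, -0.0, 1.484]
ft_force: [3.8, 5.2, -3.8]
opening: 0.113
grip_force: 30.0
```

Run:
```python
from h import *
np.set_printoptions(precision=1,suppress=True)
im=env.read_camera("side");im2=env.read_camera("scene");s=env.state();print(s["t"],s["eef_pos"],s["opening"],s["grip_force"],s["ft_force"])
a=cv2.resize(im[120:340,160:460,::-1],(600,440));cv2.imwrite("pics/s4.png",a)
C,S=np.cos(-.0886),np.sin(-.0886)
for d in (35,40,45):
    t=np.radians(d);r=[]
    for g in((-180,65,15),(-180,-65,15),(-135,118,2),(-135,-118,2)):
        x=g[0]*np.cos(t)+g[2]*np.sin(t);z=-g[0]*np.sin(t)+g[2]*np.cos(t)
        q=proj("side",[669+C*x-S*g[1],17+S*x+C*g[1],145+z]);r.append((q-[160,120])*2)
    print(d,*r)
```

```text
11.1 [541.6  27.9 256.7] 0.1190512491689809 29.999542236328125 [ 3.4  4.1 -3.5]
35 [266.8 217.9] [306.1 110. ] [206.9 306.1] [284.7 107.7]
40 [250.5 202.4] [292.   95.6] [195.  294.5] [275.6  97.3]
45 [232.6 187.7] [276.5  81.9] [181.9 283.3] [265.5  87.4]
```

View pics/s4.png

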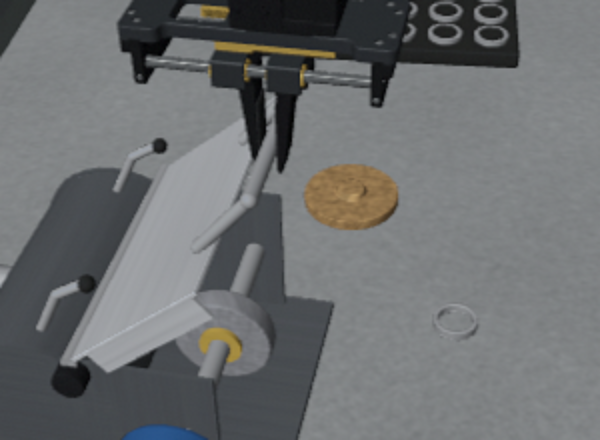

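The picture shows the bar's left end at crop (250,202) and the plate corner at (195,296). Both match the 40° prediction, and the guard is held still, so I'm handing the job in.

```bash
python3 -c "
from cell import env
print(env.job_done())"
```

```text
the job is handed in; nothing more can be done
None
```

I swung the guard gently up to its stop, eased it back down to about 40° open (checked against the side camera), and handed the job in with the gripper still holding the bar; the loose things were not touched, and the hand-in gave no verdict.

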